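Tighten the well lid and cross-stack the L-shims on it

ROBOT

A 6-joint arm with a two-finger parallel gripper is mounted at the origin on the work surface. World frame = base frame: x ahead of the robot, y to its left, z up, the work surface at z = 0. Lengths are in mm, angles in degrees, forces in N, time in s.
With the tool pointing down it reaches from about 300 to 850 mm from the base axis. Payload 4.2 kg.
Tool frame: the origin (TCP) lies midway between the tips of the shut fingers; the grasp point (between the pads) lies env.grasp_offset behind it (env.grasp_offset is the distance from the TCP to the grasp point, in mm); y points along the fingers, x is the direction in which the jaws open and shut, and the axes are right-handed (so a half turn about y gives the same grasp; the last joint's range is limited). The gripper opens to 91 mm and grips with 3 to 60 N. Pads are 32 mm wide; open, the fingers measure 118 mm over their backs; the gripper's body (76 mm by 178 mm) begins 60 mm behind the grasp point.
Start: joints at [-73.912, 18.312, 89.639, -0, 72.044, -1.146], TCP at [170.367, -549.198, 213.976] pointing down, gripper open.
Joint ranges: [-177.97, 177.97], [-48.28, 115.42], [12.27, 149.76], [-77.06, 257.06], [2.81, 150.46], [-146.56, 146.56]. Speed limits (degrees/s): [147.25, 147.25, 180, 180, 180, 180].

INTERFACE

Orientations are given as [roll, pitch, yaw] about the fixed x, y, z axes, in that order (R = Rz(yaw) Ry(pitch) Rx(roll)).
In Python, from workcell import state, vision, job, env gives the robot as it stands.
- The arm moves only by the shell command python3 -m handwheel 'ROWS' [FORCE]. ROWS is JSON, a list of rows, each a list of 3 entries, a list of its own where there are three numbers: the finger opening in cm, from 0 to 9.12, then the shift along the tool's x, y, z in cm, then the turn about the tool's y in degrees. A call has 1 to 10 rows; each row is the pose to reach, as a shift and turn from the pose measured when the call began, along the tool's axes at that moment; what a row does not reach only later rows make up. A row lasts 1/10 s, in which the tool goes at most 50 mm and 8.59 degrees, less where a joint would pass 70% of its speed; a pose out of reach is approached as far as the arm can. A call with a gripper value outside its range is refused whole. The fingers move at their own pace and stop on an object; FORCE is the grip in N (left out, the last holds). Time passes only in rows, so rows that repeat a pose let the fingers close. It gives the time, the measured TCP pose, the force and the opening at its end, in the units of the state.
- state(): the state, without advancing time (a new reading comes with each control period).
- vision.grab_frame(name): name is "side" or "top" or "wrist"; returns the picture (420x560x3 uint8, red, green, blue); there is no depth.
- vision.camera_model(name): a dict with "fov_y" (degrees; the focal length in pixels is half the picture's height over the tangent of half this angle, whatever the lens; pixels are square), "cx", "cy" (the principal point, pixels), "distortion" ([k1, k2, p1, p2, k3] as OpenCV has them; the pictures are not rectified), "extrinsics" (4x4, takes a point from world to camera coordinates). Camera axes: x right, y up, looking along -z (the intrinsics and any distortion apply to the point x, -y, -z); pixel columns grow to the right and rows downward; lengths in mm; the calibration is good to about 2 mm. A picture is of the moment at which its call begins: read the wrist's pose just before it. camera_model takes no time and is no camera call; for the wrist camera it gives the pose at the moment of the call.
- job.job_done(): hands the job in, once; it reports no verdict.
The state is a dict: "time_s": time; "qpos": joint angles; "qvel": joint speeds; "effort": joint torques, N m; "ee_pos": TCP position; "ee_rot": TCP orientation; "force": force on the tool from outside, world axes, zero at the start; "torque": the same for the moment, N m; "gripper_width": finger opening in mm.
Only numpy, scipy, OpenCV 4.12 (cv2) and the standard library are available. Lean on these libraries where they do the work, as an engineer would, in place of code of your own. Each camera call takes 0.05 s, during which the arm holds its last target.

TASK

Turn the T-handle clockwise until the lid is drawn fully tight onto its gasket, and only then build up the shim pile on the lid: lay one loose L-shim flat on the shim already lying there, turned half round so that its corner lies over the open side of the one below and their outlines make one square, then lay the other loose shim on top, turned back to match the bottom one. Keep the outer edges in line, set the shims down rather than dropping them, leave the bottom shim where it lies on the lid, and leave everything else on the table alone.

Things in the scene. Friction and masses are not known exactly. Their poses are not given: they have to be found in the camera images.
- latch (a joint): T-handle compression latch on the lid: rad, 0 = slack, grows as the handle is turned clockwise seen from above, stops at 1.4 = fully tight (80 degrees). Starts between 0.05 and 0.3, turns stiffly (about 0.25 N m) and stays where it is left. Tightening draws the lid and all on it straight down 4 mm onto its gasket.
- latch_grip (a point): Centre of the black T-handle's cross-bar, on the turning axis. The bar is 70 mm long (this frame's x axis, the end marked red is +x), 14 mm wide (y), 16 mm high (z); its centre stands 46 mm above the lid's top face, on a 16 mm stem, so there is 38 mm of air under the bar.
- lid_mid (a point): Centre of the flat steel lid's top face, 190 (x) by 280 mm (y), with the latch slack (56 mm above the table); tight, it is 4 mm lower. It covers a well in a fixed aluminium frame 230 x 320 mm, 44 mm high, with a black gasket. Latch axis at (0, -95) mm in this frame; the first shim lies near (0, 50) mm.
- shim_base_mid (a point): The bottom shim, on the lid: bare steel L-plate, legs 96 mm long, 38 wide, 10 thick, 0.45 kg, lying flat. Point: centre of the 96 mm square its outline fills (in the open notch, 10 mm from each inner edge), half-way up. Here one leg covers x -48..48, y -48..-10 mm, the other x -48..-10, y -48..48; outer corner (-48,-48), centre of mass (-11,-11); z up.
- shim_a_mid (a point): Loose shim on the table to one side of the well: bare steel L-plate, legs 96 mm long, 38 wide, 10 thick, 0.45 kg, lying flat. Point: centre of the 96 mm square its outline fills (in the open notch, 10 mm from each inner edge), half-way up. Here one leg covers x -48..48, y -48..-10 mm, the other x -48..-10, y -48..48; outer corner (-48,-48), centre of mass (-11,-11); z up.
- shim_b_mid (a point): Other loose shim, to the other side (interchangeable): bare steel L-plate, legs 96 mm long, 38 wide, 10 thick, 0.45 kg, lying flat. Point: centre of the 96 mm square its outline fills (in the open notch, 10 mm from each inner edge), half-way up. Here one leg covers x -48..48, y -48..-10 mm, the other x -48..-10, y -48..48; outer corner (-48,-48), centre of mass (-11,-11); z up.
- shim_a_corner (a point): The outer corner of the L (where its two legs meet), half-way up the thickness, of the loose shim a.
- shim_b_corner (a point): The outer corner of the L (where its two legs meet), half-way up the thickness, of the loose shim b.
- shim_a: Loose shim a as a solid; origin under the centre of its 96 mm square, axes as its centre point.
- shim_b: Loose shim b as a solid; origin under the centre of its 96 mm square, axes as its centre point.
- spacer: Bystander: violet anodised stepped spacer, 44 mm across, 30 mm high; origin under its centre.
- bead_block: Bystander: white ceramic bead block 50 x 36 x 24 mm; origin under its centre.
- cone: Bystander: dull brass alignment cone, 44 mm across, 55 mm high; origin under its centre.
- gauge_block: Bystander: steel gauge block 35 x 20 x 30 mm; origin under its centre.
- caliper: Bystander: digital caliper lying flat, about 190 mm long; origin under its black slider.
- driver: Bystander: screwdriver lying on the table; origin under its middle.
- jar: Bystander: closed jar 56 mm across, 70 mm high; origin under its centre.

How it is judged:
By the outcome, as a careful person would: the job done as asked, in the order asked, and still so for the second after the job is handed in, with the robot touching nothing.
It also fails if it takes over 64 s, if anything falls off the work surface, if the arm or the gripper's body presses on something with over 40 N, if the wrist force passes 120 N, or if a joint passes its speed limit or range.

## Working session

There is one attempt and no reset: what is moved stays moved. The work goes in short steps, Python scripts to look and compute and a shell command to move; the robot and the scene stay as the last step left them, time stands still between calls to the robot, and variables do not carry over. Pictures are saved under pics/ and viewed, and the job is handed in when it is done.

```bash
ls -la; mkdir -p pics; python3 - <<'E'
from workcell import state, vision, job, env
import cv2
print(env.grasp_offset); print(state())
for n in ("top","side","wrist"):
    m=vision.camera_model(n); print(n,m)
    f=vision.grab_frame(n); cv2.imwrite(f"pics/{n}0.png",f[:,:,::-1])
E
```

```text
total 12
drwxr-xr-x  3 agent agent 4096 Dec  7 08:49 .
drwxr-xr-x 23 root  root  4096 Dec  7 08:49 ..
drwxr-xr-x  2 agent agent 4096 Dec  7 08:49 pics
18.8
{'time_s': 0.0, 'qpos': array([-7.39106889e+01,  1.83502913e+01,  8.97058390e+01,  8.96434812e-04,
        7.20441321e+01, -1.14754889e+00]), 'qvel': array([ 0.06411333, -0.09189571, -0.06000792,  0.05071146, -0.00046319,
        0.07347423]), 'effort': array([ 1.37118959e-04, -4.12465239e+01, -2.31973761e+01,  7.29150069e-02,
        4.58122243e-02, -1.40276456e-04]), 'ee_pos': array([ 170.23536388, -548.69349949,  213.13765958]), 'ee_rot': array([-89.99713991,   0.10022525, -72.76341461]), 'force': array([ 0.43302686, -0.06361465,  0.21646915]), 'torque': array([-0.03334522,  0.06334751,  0.00694385]), 'gripper_width': 91.15945765668758}
top {'fov_y': 54.23026878535395, 'cx': 283.29585062798907, 'cy': 210.30648146331663, 'distortion': array([0.03322007, 0.        , 0.        , 0.        , 0.        ]), 'extrinsics': array([[ 1.41043459e-02, -9.99679646e-01,  2.10160265e-02,
        -7.56549224e+01],
       [ 9.91738737e-01,  1.6
[... 587 characters left out ...]
      [-5.26788360e-01,  6.63495912e-01,  5.31288243e-01,
        -7.27527806e+02],
       [ 0.00000000e+00,  0.00000000e+00,  0.00000000e+00,
         1.00000000e+00]])}
wrist {'fov_y': 58.90697934141084, 'cx': 269.9380366313172, 'cy': 208.31424085992117, 'distortion': array([-0.02506832,  0.        ,  0.        ,  0.        ,  0.        ]), 'extrinsics': array([[ 2.95662811e-01, -9.55289691e-01, -2.26023151e-03,
        -5.74139015e+02],
       [ 9.16240248e-01,  2.84244973e-01, -2.82327121e-01,
         3.23991194e+01],
       [ 2.70346648e-01,  8.14027152e-02,  9.59315531e-01,
        -3.92766624e+02],
       [ 0.00000000e+00,  0.00000000e+00,  0.00000000e+00,
         1.00000000e+00]])}
```

View pics/top0.png

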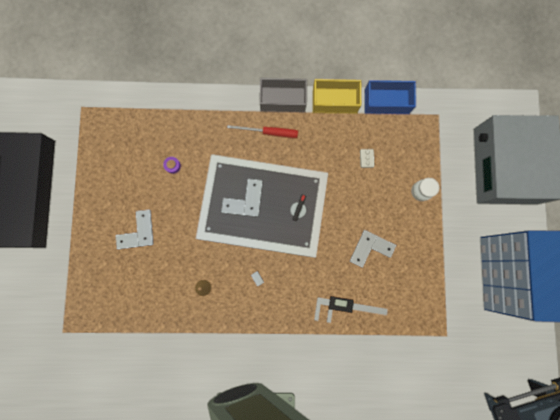

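View pics/side0.png

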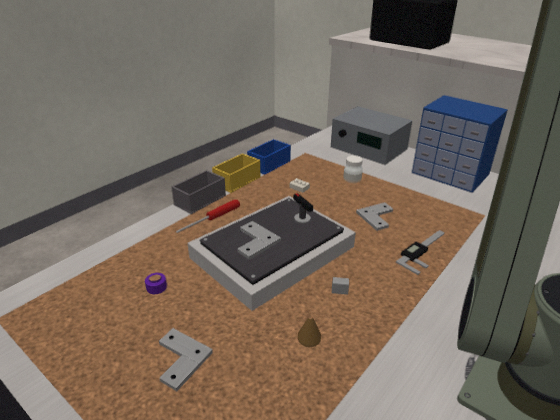

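View pics/wrist0.png

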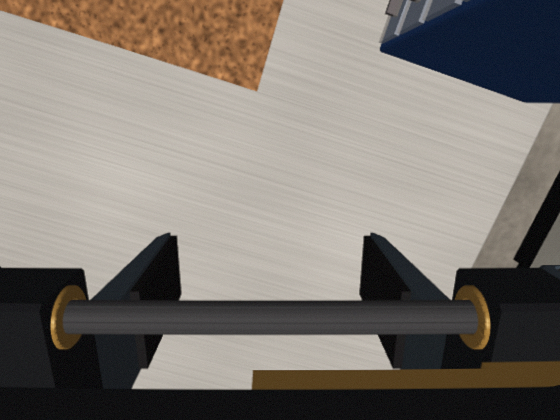

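The top view shows the lid frame (~262,205) with the base shim (~245,198) and the T-handle (~300,207, red end up/right). Loose shims are at (~137,230) and (~372,248). Next I'll measure all of these coarsely.

```bash
cat > h.py <<'E'
import numpy as np, cv2
from workcell import state, vision, env
H,W=420,560
def K(m):
    f=H/2/np.tan(np.radians(m["fov_y"])/2); return np.array([[f,0,m["cx"]],[0,f,m["cy"]],[0,0,1.]])
def rays(m,px):
    px=np.asarray(px,float).reshape(-1,1,2)
    u=cv2.undistortPoints(px,K(m),np.array(m["distortion"])).reshape(-1,2)
    d=np.c_[u[:,0],-u[:,1],-np.ones(len(u))]
    R=m["extrinsics"][:3,:3];t=m["extrinsics"][:3,3]
    return -R.T@t, d@R
def onplane(m,px,z):
    o,d=rays(m,px); s=(z-o[2])/d[:,2]; return o+d*s[:,None]
def project(m,P):
    P=np.asarray(P,float).reshape(-1,3); c=P@m["extrinsics"][:3,:3].T+m["extrinsics"][:3,3]
    c=c*[1,-1,-1]
    return cv2.projectPoints(c,np.zeros(3),np.zeros(3),K(m),np.array(m["distortion"]))[0].reshape(-1,2)
def tri(obs):
    A=np.zeros((3,3));b=np.zeros(3)
    for m,p in obs:
        o,d=rays(m,[p]);d=d[0]/np.linalg.norm(d[0]);Q=np.eye(3)-np.outer(d,d);A+=Q;b+=Q@o
    return np.linalg.solve(A,b)
def snap(name,fn):
    m=vision.camera_model(name); f=vision.grab_frame(name); cv2.imwrite("pics/"+fn,f[:,:,::-1])
    np.save("pics/"+fn+".npy",m,allow_pickle=True); return m,f
def load(fn):
    return np.load("pics/"+fn+".npy",allow_pickle=True).item(), cv2.imread("pics/"+fn)
E
python3 - <<'E'
import cv2
t=cv2.imread("pics/top0.png")
a=cv2.resize(t[140:270,190:340],None,fx=5,fy=5,interpolation=cv2.INTER_CUBIC); cv2.imwrite("pics/c1.png",a[:600])
a=cv2.resize(t[195:260,100:170],None,fx=5,fy=5,interpolation=cv2.INTER_CUBIC)
b=cv2.resize(t[220:285,340:410],None,fx=5,fy=5,interpolation=cv2.INTER_CUBIC)
cv2.imwrite("pics/c2.png",cv2.hconcat([a,b]))
E
```

```text
(no output)
```

View pics/c1.png

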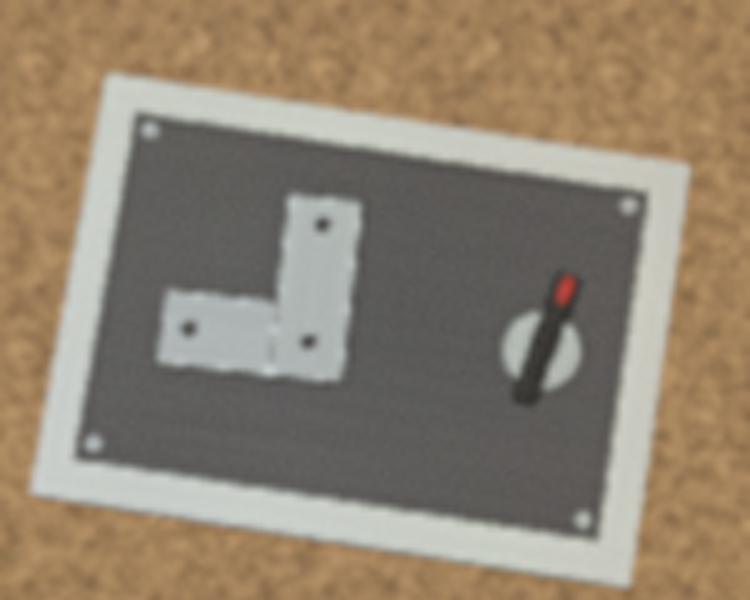

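View pics/c2.png

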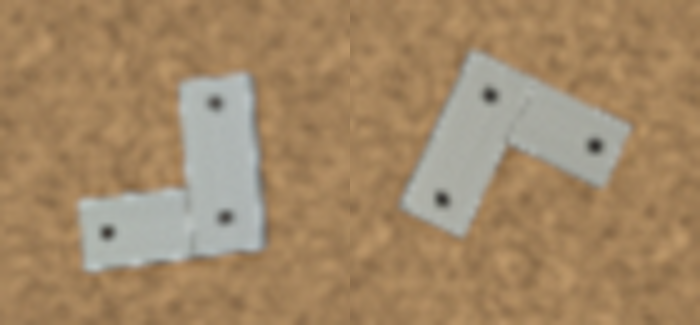

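The crops show each shim with 3 dark holes (corner and both leg ends), which work well as marks. Handle bar ends are at about (565,280) red and (526,398) black in the lid crop. Now coarse positions, with a height check from the side view.

```bash
python3 - <<'E'
from h import *
m=vision.camera_model("top")
def T(x,y,ox,oy,s=5): return [(x+.5)/s-.5+ox,(y+.5)/s-.5+oy]
def shim(name,c,p,q,ox,oy,z):
    P=onplane(m,[T(*c,ox,oy),T(*p,ox,oy),T(*q,ox,oy)],z)[:,:2]
    e1=P[1]-P[0];e2=P[2]-P[0]
    print(name,P.round(1).tolist(),"ang",np.degrees(np.arctan2(e1[1],e1[0])).round(1),np.degrees(np.arctan2(e2[1],e2[0])).round(1),np.linalg.norm(e1).round(1),np.linalg.norm(e2).round(1))
# corner, legs
shim("base",(308,342),(322,225),(188,328),190,140,66)
shim("left",(225,217),(215,103),(108,232),100,195,10)
shim("right",(140,95),(92,200),(245,146),340,220,10)
h=onplane(m,[T(567,280,190,140),T(526,398,190,140)],102+8)
print("handle",h.round(1),np.degrees(np.arctan2(*(h[0]-h[1])[:2][::-1])), (h.mean(0)))
l=onplane(m,[T(*p,190,140) for p in [(108,73),(690,162),(632,585),(30,492)]],44)
print("frame",l.round(1).tolist(),l.mean(0))
E
python3 - <<'E'
import cv2
t=cv2.imread("pics/side0.png")
a=cv2.resize(t[180:300,180:360],None,fx=4.4,fy=4.4,interpolation=cv2.INTER_CUBIC); cv2.imwrite("pics/c3.png",a)
E
```

```text
base [[577.6, 18.0], [640.0, 12.1], [583.9, 80.9]] ang -5.4 84.3 62.7 63.2
left [[498.2, 307.3], [560.2, 316.3], [489.2, 369.1]] ang 8.2 98.2 62.7 62.4
right [[505.7, -299.8], [448.0, -272.9], [478.7, -357.0]] ang 154.9 -115.2 63.6 63.2
handle [[ 605.6 -114.7  110. ]
 [ 545.2  -94.6  110. ]] -18.43707616321519 [ 575.39208032 -104.62554261  110.        ]
frame [[725.8, 131.0, 44.0], [682.6, -185.5, 44.0], [453.8, -154.8, 44.0], [498.2, 163.8, 44.0]] [590.08878028 -11.3655744   44.        ]
```

View pics/c3.png

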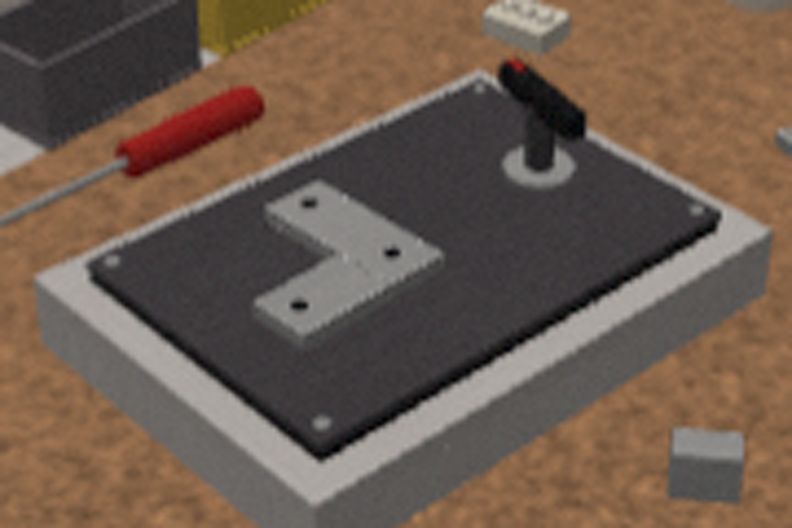

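```bash
cat >> h.py <<'E'
from scipy.spatial.transform import Rotation as Rt
def Rtool(s): return Rt.from_euler("xyz",s["ee_rot"],degrees=True).as_matrix()
def go(x,y,z,yaw):
    s=state();R=Rtool(s);d=R.T@(np.array([x,y,z])-s["ee_pos"])/10
    t=(s["ee_rot"][2]-yaw+180)%360-180
    q6=np.degrees(np.arctan2(y,x))-yaw
    print("shift cm",d.round(2),"turn",round(t,2),"| dist mm",round(float(np.linalg.norm(d)*10)),"q6 about",round((q6+180)%360-180,1), "t",round(s["time_s"],2))
E
python3 - <<'E'
from h import *
mt,ms=vision.camera_model("top"),vision.camera_model("side")
T=lambda x,y,ox,oy,s:[(x+.5)/s-.5+ox,(y+.5)/s-.5+oy]
for n,a,b in [("red end",(567,278),(514,66)),("blk end",(526,398),(574,125)),("base corner",(308,342),(392,253)),("base leg1",(322,225),(309,203)),("base leg2",(188,328),(299,305))]:
    print(n,tri([(mt,T(*a,190,140,5)),(ms,T(*b,180,180,4.4))]).round(1))
s=state();m=vision.camera_model("wrist");E=m["extrinsics"];c=-E[:3,:3].T@E[:3,3]
R=Rtool(s);print("cam in tool",(R.T@(c-s["ee_pos"])).round(1));print("view dir in tool",(R.T@(-E[2,:3])).round(3), "cam up",(R.T@E[1,:3]).round(3))
go(575,-105,214,71.6)
E
```

```text
red end [ 606.6 -115.4  105.8]
blk end [547.4 -94.3 101. ]
base corner [578.4  18.5  65.5]
base leg1 [640.9  12.7  65.8]
base leg2 [584.5  81.4  66. ]
cam in tool [   0.2 -171.4   79.4]
view dir in tool [-0.001  0.959 -0.282] cam up [0.    0.282 0.959]
shift cm [-3.040e+01 -2.000e-02  5.181e+01] turn -144.37 | dist mm 601 q6 about -81.9 t 0.15
```

```bash
R='[9.1,[-30.4,0,51.8],-144.4]'; python3 -m handwheel '[[6,[-30.4,0,51.8],-144.4],[6,[-30.4,0,51.8],-144.4],[6,[-30.4,0,51.8],-144.4],[6,[-30.4,0,51.8],-144.4],[6,[-30.4,0,51.8],-144.4],[6,[-30.4,0,51.8],-144.4],[6,[-30.4,0,51.8],-144.4],[6,[-30.4,0,51.8],-144.4],[6,[-30.4,0,51.8],-144.4],[6,[-30.4,0,51.8],-144.4]]' 50
python3 -c "
from h import *
go(575,-105,190,71.6)"
```

```text
time_s: 1.15
ee_pos: [508.0, -177.7, 213.6]
ee_rot: [-90.0, -0.0, 13.5]
force: [1.1, 0.5, 0.1]
gripper_width: 59.6
shift cm [8.22 2.37 5.5 ] turn -58.06 | dist mm 102 q6 about -81.9 t 1.15
```

```bash
python3 -m handwheel '[[5,[8.2,2.4,5.5],-58],[5,[8.2,2.4,5.5],-58],[5,[8.2,2.4,5.5],-58],[5,[8.2,2.4,5.5],-58],[5,[8.2,2.4,5.5],-58],[5,[8.2,2.4,5.5],-58],[5,[8.2,2.4,5.5],-58],[5,[8.2,2.4,5.5],-58]]'
python3 -c "
from h import *
snap('wrist','w1.png');print(state()['ee_pos'],state()['ee_rot'])"
```

```text
time_s: 1.95
ee_pos: [574.7, -104.9, 189.4]
ee_rot: [-89.9, -0.0, 71.5]
force: [-0.1, 0.5, 0.7]
gripper_width: 50.6
[ 574.68385167 -104.98622627  189.42942036] [-8.99531981e+01 -4.09384605e-02  7.14040111e+01]
```

View pics/w1.png

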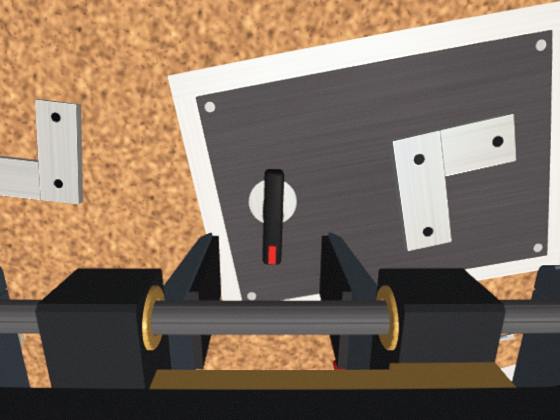

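The wrist view shows the bar from (274,170) to its red end (272,265), nearly along the fingers' plane. Lid screws are at (210,107), (541,45), (538,247), (252,296); base shim holes at (419,159), (498,141), (428,231).

```bash
python3 - <<'E'
from h import *
m,im=load("w1.png")
a=cv2.resize(im[150:290,220:330],None,fx=5,fy=4,interpolation=cv2.INTER_CUBIC)
g=im[150:290,235:310].max(2)
red=(im[...,2]>120)&(im[...,1]<60)&(im[...,0]<60)
red[300:]=0
ys,xs=np.nonzero(red[:, 230:310]);print("red",xs.min()+230,xs.max()+230,ys.min(),ys.max())
for y in (175,180,215,225,230,240,245,250): 
    r=im[y,255:295].max(1); i=np.nonzero(r<50)[0]+255; print(y,i.min() if len(i) else None,i.max() if len(i) else None)
P=onplane(m,[(274.5,170.5),(272,264.5)],110); print(P.round(1),P.mean(0).round(1),np.degrees(np.arctan2(*(P[1]-P[0])[:2][::-1])))
L=onplane(m,[(210,107),(541,45),(538,247),(252,296)],56.5);print("screws",L.round(1).tolist(),L.mean(0).round(1))
for i,j in((0,1),(3,2)): print(np.degrees(np.arctan2(*(L[j]-L[i])[:2][::-1])))
B=onplane(m,[(419,159),(498,141),(428,231)],66);print("base",B.round(1).tolist())
cv2.imwrite("pics/c4.png",a)
E
```

```text
red 268 275 246 264
175 265 283
180 265 283
215 264 282
225 263 281
230 263 281
240 263 281
245 263 281
250 263 280
[[ 543.6  -91.7  110. ]
 [ 609.4 -115.4  110. ]] [ 576.5 -103.6  110. ] -19.81243770443745
screws [[488.7, -126.6, 56.5], [525.1, 131.1, 56.5], [693.1, 107.4, 56.5], [657.2, -150.3, 56.5]] [591.   -9.6  56.5]
81.9528964762332
82.06879134707333
base [[579.2, 18.7, 66.0], [585.0, 81.9, 66.0], [641.7, 13.1, 66.0]]
```

View pics/c4.png

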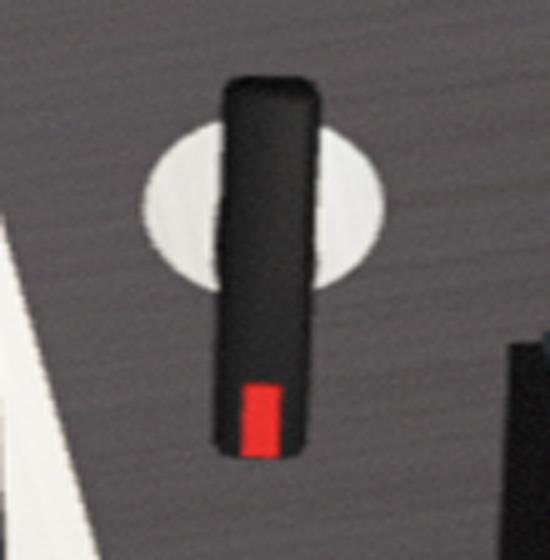

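Bar centre is ≈(577,-103.7), yaw ≈ -19.5°. Lid yaw is -8°, so the latch stands near 11.5° and needs about 69° clockwise. I'll grip with the tips just above the stem (TCP z ≈ 95.5).

```bash
python3 -c "
from h import *
go(576.8,-103.7,95.5,70.5)"
```

```text
shift cm [ 0.18  9.39 -0.17] turn 0.9 | dist mm 94 q6 about -80.7 t 2.0
```

```bash
python3 -m handwheel '[[5,[0.18,3,-0.17],0.9],[5,[0.18,6,-0.17],0.9],[5,[0.18,8,-0.17],0.9],[5,[0.18,9.4,-0.17],0.9],[5,[0.18,9.4,-0.17],0.9],[1,[0.18,9.4,-0.17],0.9],[1,[0.18,9.4,-0.17],0.9],[1,[0.18,9.4,-0.17],0.9],[1,[0.18,9.4,-0.17],0.9],[1,[0.18,9.4,-0.17],0.9]]' 50
python3 -c "
from h import *
s=state();print(s['torque'],s['force'],s['ee_rot'],s['ee_pos'])"
```

```text
time_s: 3.0
ee_pos: [577.2, -103.6, 96.0]
ee_rot: [-90.0, -0.1, 70.5]
force: [-0.7, 0.7, 2.4]
gripper_width: 13.5
[ 0.06542844 -0.02273296 -0.30727658] [-0.7180562   0.73193419  2.38368469] [-9.00151139e+01 -7.03386150e-02  7.04758805e+01] [ 577.15549897 -103.62264399   96.00811959]
```

```bash
python3 -m handwheel '[[1,[0,0.04,0],6.5],[1,[0,0.07,0],13],[1,[0,0.1,0],19.5],[1,[0,0.14,0],26],[1,[0,0.18,0],32.5],[1,[0,0.22,0],39],[1,[0,0.26,0],45.5],[1,[0,0.3,0],52],[1,[0,0.34,0],58.5],[1,[0,0.38,0],64]]'
python3 -c "
from h import *
s=state();print(s['torque'],s['force'],s['ee_rot'],s['ee_pos'])"
```

```text
time_s: 4.0
ee_pos: [577.8, -103.1, 92.8]
ee_rot: [-89.9, -0.1, 6.3]
force: [0.1, 2.6, 1.5]
gripper_width: 13.7
[ 0.26618597 -0.14927999  0.25616717] [0.08257627 2.60179809 1.49233582] [-89.92736077  -0.13895689   6.27257656] [ 577.83055795 -103.12872007   92.79029495]
```

```bash
python3 -m handwheel '[[1,[0,0.01,0],2],[1,[0,0.02,0],4],[1,[0,0.02,0],4]]'
python3 -c "
from h import *
s=state();print(s['torque'],s['force'],s['ee_rot'])"
python3 -m handwheel '[[1,[0,0,0],1],[1,[0,0,0],2.5],[1,[0,0,0],2.5]]'
python3 -c "
from h import *
s=state();print(s['torque'],s['force'],s['ee_rot'])"
```

```text
time_s: 4.3
ee_pos: [577.9, -103.1, 92.6]
ee_rot: [-89.9, -0.1, 2.3]
force: [1.2, -0.4, -1.9]
gripper_width: 13.8
[-0.09841005 -0.10387689 -0.09458634] [ 1.20922522 -0.41376215 -1.86176719] [-89.92569107  -0.14549451   2.28086677]
time_s: 4.6
ee_pos: [577.9, -103.1, 92.6]
ee_rot: [-90.0, -0.1, -0.1]
force: [1.2, 0.4, -1.5]
gripper_width: 13.9
[ 0.07217075 -0.18092192  1.22938209] [ 1.17465278  0.44522489 -1.47544116] [-89.95684364  -0.13654668  -0.10044929]
```

The torque jumped to 1.23 N·m at yaw ≈ 0°, so the stop is reached. I'll release, rise and check.

```bash
python3 -m handwheel '[[4,[0,0,0],0],[4,[0,0,0],0],[4,[0,0,0],0],[5,[0,-2,0],0],[6,[0,-6,0],0],[6,[0,-10,0],0],[6,[0,-12,0],0],[6,[0,-12,0],0]]'
python3 -c "
from h import *
snap('wrist','w2.png');snap('side','s2.png');print(state()['ee_pos'],state()['ee_rot'])"
```

```text
time_s: 5.4
ee_pos: [579.5, -103.6, 216.4]
ee_rot: [-90.0, -0.6, -0.1]
force: [0.6, 0.4, 0.0]
gripper_width: 60.0
[ 577.18889423 -103.18887336  212.14413218] [-89.94563093  -0.10806964  -0.13135498]
```

View pics/w2.png

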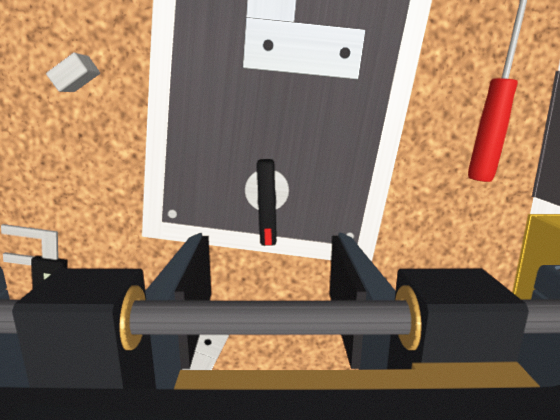

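```bash
python3 - <<'E'
from h import *
m,im=load("w2.png")
for y in (165,175,225,238): 
    r=im[y,240:300].max(1); i=np.nonzero(r<50)[0]+240; print(y,i.min(),i.max())
P=onplane(m,[(265.5,160),(268.2,244.5)],106);d=(P[1]-P[0]);print("bar",P.mean(0).round(1),np.degrees(np.arctan2(d[1],d[0])),np.linalg.norm(d))
S=onplane(m,[(172.5,213.5),(350,236.5)],52.5); d=S[1]-S[0]; print(S.round(1).tolist(),"lid yaw",np.degrees(np.arctan2(d[1],d[0])),np.linalg.norm(d))
m1,_=load("w1.png")
print("screw z tri", tri([(m1,(210,107)),(m,(172.5,213.5))]),tri([(m1,(252,296)),(m,(350,236.5))]))
E
```

```text
165 257 273
175 258 273
225 259 275
238 261 275
bar [ 577.6 -102.9  106. ] -88.55457521947642 69.00995848755267
[[488.5, -127.0, 52.5], [657.5, -151.3, 52.5]] lid yaw -8.163568714360844 170.72136071356226
screw z tri [ 488.498324   -127.17377727   52.23221875] [ 656.5801065  -149.81207211   57.22544715]
```

The bar now lies at -88.6° against the lid's -8.1°, i.e. 80.5°, so it is fully tight. Next, a close look at the base shim.

```bash
python3 -c "
from h import *
go(606,-10,200,-5.3)"
```

```text
shift cm [2.86 1.23 9.32] turn 5.17 | dist mm 98 q6 about 4.4 t 5.5
```

```bash
python3 -m handwheel '[[6,[0.8,0.4,2.8],2],[6,[1.8,0.8,6],4],[6,[2.6,1.2,8.5],5.2],[6,[2.9,1.2,9.3],5.2],[6,[2.9,1.2,9.3],5.2],[6,[2.9,1.2,9.3],5.2]]'
python3 -c "
from h import *
snap('wrist','w3.png');print(state()['ee_pos'],state()['ee_rot'],state()['qvel'].round(2))"
```

```text
time_s: 6.1
ee_pos: [605.9, -11.0, 199.5]
ee_rot: [-90.0, 0.0, -5.3]
force: [-0.6, -0.7, 0.8]
gripper_width: 60.0
[605.97726687 -11.32208034 199.83580363] [-8.99712143e+01 -4.35616698e-02 -5.37083544e+00] [-0.37 -0.46 -0.26  0.26 -0.05  0.25]
```

View pics/w3.png

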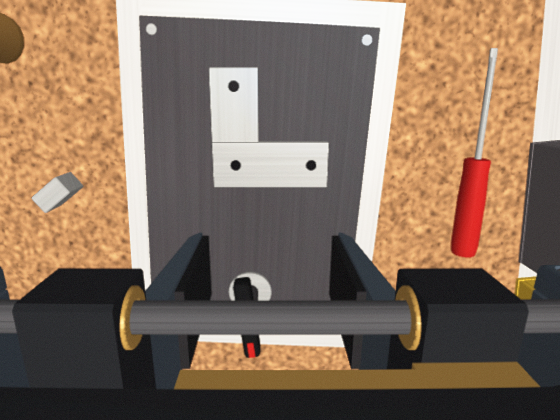

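```bash
cat >> h.py <<'E'
def shimfit(fn,roi,z,thr=150,dark=70):
    """roi x0,y0,x1,y1. holes + outline of shim top face at height z"""
    m,im=load(fn); x0,y0,x1,y1=roi
    S=6
    c=cv2.resize(im[y0:y1,x0:x1],None,fx=S,fy=S,interpolation=cv2.INTER_CUBIC)
    sat=c.max(2).astype(int)-c.min(2); v=c.min(2)
    mask=((v>thr)&(sat<45)).astype(np.uint8)
    mask=cv2.morphologyEx(mask,cv2.MORPH_OPEN,np.ones((9,9)))
    mask=cv2.morphologyEx(mask,cv2.MORPH_CLOSE,np.ones((13,13)))
    cs,hi=cv2.findContours(mask,cv2.RETR_CCOMP,cv2.CHAIN_APPROX_NONE)
    k=max([i for i in range(len(cs)) if hi[0,i,3]<0],key=lambda i:cv2.contourArea(cs[i]))
    px=lambda p:(np.asarray(p,float)+.5)/S-.5+[x0,y0]
    Q=onplane(m,px(cs[k].reshape(-1,2)),z)[:,:2]
    rect=cv2.minAreaRect(Q.astype(np.float32))
    hs=[]
    for i in range(len(cs)):
        if hi[0,i,3]==k:
            M=cv2.moments(cs[i]); 
            if M["m00"]>100: hs.append(onplane(m,px([[M["m10"]/M["m00"],M["m01"]/M["m00"]]]),z)[0,:2])
    hs=np.array(hs); out={"rect":rect,"holes":hs}
    print("rect c",np.round(rect[0],1),"size",np.round(rect[1],1),"ang",round(rect[2],2),"nholes",len(hs))
    if len(hs)==3:
        D=[np.dot(hs[(i+1)%3]-hs[i],hs[(i+2)%3]-hs[i]) for i in range(3)]; i=int(np.argmin(np.abs(D)))
        C=hs[i];u=hs[(i+1)%3]-C;w=hs[(i+2)%3]-C
        if u[0]*w[1]-u[1]*w[0]<0:u,w=w,u
        a=np.degrees(np.arctan2(u[1],u[0]));b=np.degrees(np.arctan2(w[1],w[0]))-90
        yaw=np.degrees(np.angle(np.exp(1j*np.radians(a))+np.exp(1j*np.radians(b))))
        r=np.radians(yaw);R=np.array([[np.cos(r),-np.sin(r)],[np.sin(r),np.cos(r)]])
        cen=C+R@[29,29]
        print("holes",hs.round(1).tolist(),"legs",np.linalg.norm(u).round(1),np.linalg.norm(w).round(1),"yaws",round(a,2),round(b,2),"-> yaw",round(yaw,2),"centre(if hole at -29,-29)",cen.round(1), "rect centre in shim frame",(R.T@(np.array(rect[0])-C)).round(1))
    return out
E
python3 - <<'E'
from h import *
shimfit("w3.png",(195,55,340,200),62)
m3,_=load("w3.png");m1,_=load("w1.png")
print(tri([(m3,(235.5,165)),(m1,(419,159))]))
E
```

```text
rect c [610.5  44.9] size [95.9 96.6] ang 84.64 nholes 3
holes [[641.7, 12.6], [578.8, 18.5], [584.7, 81.4]] legs 63.2 63.2 yaws -5.33 -5.36 -> yaw -5.34 centre(if hole at -29,-29) [610.4  44.7] rect centre in shim frame [29.1 29.3]
[579.40602637  18.91730797  65.42477479]
```

Base shim: centre (610.4, 44.8), yaw -5.34°, with holes and outline agreeing. Next, a look at the right shim.

```bash
python3 -c "
from h import *
go(446,-357,150,-25.1)"
```

```text
shift cm [-12.7    4.96 -35.92] turn 19.73 | dist mm 384 q6 about -13.6 t 6.15
```

```bash
python3 -m handwheel '[[6,[-1,0.3,-3],2],[6,[-2.5,0.8,-7],4],[6,[-4,1.5,-11.5],6],[6,[-5.6,2.2,-16],8],[6,[-7.2,2.8,-20.5],11],[6,[-8.9,3.4,-25],14],[6,[-10.5,4,-29.5],17],[6,[-11.8,4.6,-33.5],19],[6,[-12.6,4.9,-35.5],19.7],[6,[-12.7,5,-35.9],19.7]]'
python3 -m handwheel '[[6,[0,0,0],0],[6,[0,0,0],0]]'
python3 -c "
from h import *
snap('wrist','w4.png');print(state()['ee_pos'],state()['ee_rot'],state()['qvel'].round(2))"
```

```text
time_s: 7.15
ee_pos: [443.5, -359.8, 149.3]
ee_rot: [-90.0, 0.0, -25.4]
force: [-0.6, 0.2, 0.1]
gripper_width: 60.3
time_s: 7.35
ee_pos: [443.4, -359.6, 149.5]
ee_rot: [-90.0, 0.0, -25.4]
force: [0.7, 0.3, 0.8]
gripper_width: 60.0
[ 443.74911753 -359.20840842  149.59362894] [-8.99883571e+01 -1.52392694e-02 -2.53207240e+01] [ 0.81 -0.13 -0.16  0.05  0.02 -0.  ]
```

View pics/w4.png

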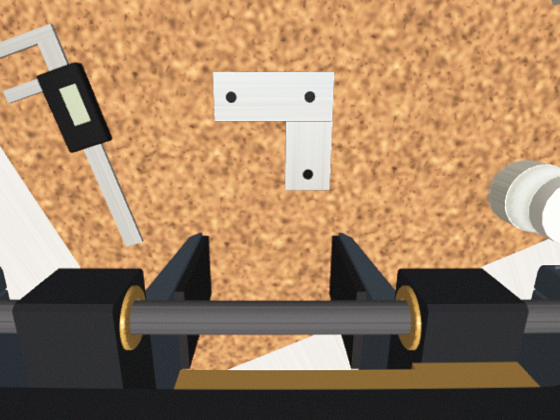

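```bash
python3 - <<'E'
from h import *
o=shimfit("w4.png",(200,60,345,200),10)
m4,_=load("w4.png");mt=vision.camera_model("top")
T=lambda x,y,ox,oy,s:[(x+.5)/s-.5+ox,(y+.5)/s-.5+oy]
for a,b in [((310,97),(140,95)),((308,174),(92,200)),((231,97),(245,146))]: print(tri([(m4,a),(mt,T(*b,340,220,5))]).round(1))
E
```

```text
rect c [ 468.  -312.8] size [95.8 96.4] ang 64.65 nholes 3
holes [[479.6, -356.3], [449.4, -272.3], [506.6, -299.1]] legs 63.1 63.2 yaws 154.81 -205.22 -> yaw 154.8 centre(if hole at -29,-29) [ 468. -313.] rect centre in shim frame [29.1 28.8]
[ 506.1 -299.6   11.5]
[ 421.8  575.7 4216.9]
[ 470.6 -285.7  265. ]
```

```bash
python3 -c "
from h import *
go(490.4,-333.5,2.5,-25.2)"
```

```text
shift cm [ 3.11 14.71  4.32] turn -0.12 | dist mm 156 q6 about -9.0 t 7.4
```

```bash
python3 -m handwheel '[[6,[1.2,2,1.8],0],[6,[2.4,5,3.5],0],[6,[3.1,8,4.3],0],[6,[3.1,11,4.32],-0.1],[6,[3.1,13,4.32],-0.1],[6,[3.1,14.2,4.32],-0.1],[6,[3.1,14.7,4.32],-0.1],[6,[3.1,14.7,4.32],-0.1]]'
python3 -c "
from h import *
print(state()['ee_pos'],state()['ee_rot'],state()['force']);go(490.4,-333.5,2.5,-25.2)"
```

```text
time_s: 8.2
ee_pos: [490.6, -333.1, 2.7]
ee_rot: [-90.0, -0.0, -25.2]
force: [-0.4, -0.5, -0.0]
gripper_width: 60.0
[ 490.62516272 -333.09823825    2.67150384] [-8.99865036e+01 -1.66773551e-02 -2.51855921e+01] [-0.39650339 -0.45321158 -0.0385863 ]
shift cm [-0.    0.02 -0.05] turn 0.01 | dist mm 0 q6 about -9.0 t 8.2
```

```bash
python3 -m handwheel '[[3,[0,0,0],0],[3,[0,0,0],0],[3,[0,0,0],0],[3,[0,0,0],0],[3,[0,0,0],0],[3,[0,-0.3,0],0],[3,[0,-1,0],0],[3,[0,-2.5,0],0],[3,[0,-4.5,0],0],[3,[0,-6,0],0]]' 58
python3 -m handwheel '[[3,[0,-3,0],0],[3,[0,-6,0],0],[3,[0,-9,0],0],[3,[0,-9.5,0],0],[3,[0,-9.5,0],0]]'
python3 -c "
from h import *
snap('wrist','w5.png');print(state()['ee_pos'],state()['ee_rot'],state()['force'])"
```

```text
time_s: 9.2
ee_pos: [490.4, -333.0, 63.2]
ee_rot: [-90.0, 0.0, -25.2]
force: [-0.2, 0.6, -4.5]
gripper_width: 37.4
time_s: 9.7
ee_pos: [490.4, -333.1, 158.4]
ee_rot: [-90.0, -0.0, -25.2]
force: [0.2, -0.2, -5.1]
gripper_width: 37.4
[ 489.58888678 -332.4681812   156.88992498] [-89.9617981    0.15111534 -25.18659942] [-0.28978599  0.67602726 -5.50036665]
```

View pics/w5.png

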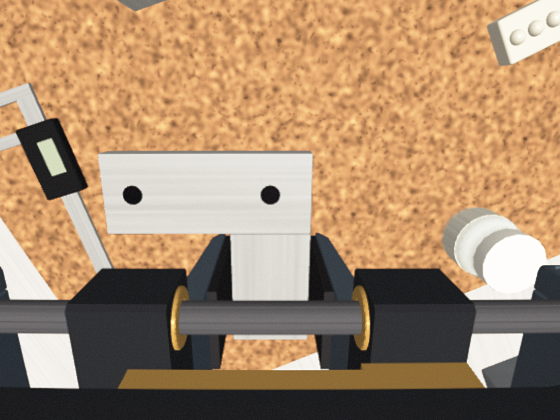

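```bash
cat >> h.py <<'E'
def holes(fn,roi,thr=80):
    m,im=load(fn);x0,y0,x1,y1=roi;S=6
    c=cv2.resize(im[y0:y1,x0:x1],None,fx=S,fy=S,interpolation=cv2.INTER_CUBIC).max(2)
    cs,_=cv2.findContours((c<thr).astype(np.uint8),cv2.RETR_EXTERNAL,cv2.CHAIN_APPROX_NONE)
    out=[]
    for k in cs:
        M=cv2.moments(k)
        if M["m00"]>400: out.append([(M["m10"]/M["m00"]+.5)/S-.5+x0,(M["m01"]/M["m00"]+.5)/S-.5+y0])
    return m,np.array(out)
E
python3 - <<'E'
from h import *
m,h=holes("w5.png",(110,160,300,225));print(h.round(1))
s=state();R=Rtool(s)
P=onplane(m,h,s["ee_pos"][2]+7.3);L=(P-s["ee_pos"])@R
print("tool xyz",L.round(1).tolist(), "dist",np.linalg.norm(P[0]-P[1]))
# expected in tool: shim frame point p -> tool x = -(p.x+29), tool z=-(p.y-9)
E
```

```text
[[132.  194.7]
 [269.8 194.6]]
tool xyz [[-63.0, -7.1, 37.2], [0.5, -7.3, 37.2]] dist 63.51679780769895
```

Held squarely: holes at tool x 0.5/-63 and z 37.2, no tilt. Now carry it over the handle at z ≈ 157 to above the base.

```bash
python3 -c "
from h import *
go(638.3,33.7,155,-5.34)"
```

```text
shift cm [-2.13  0.22 39.46] turn -19.85 | dist mm 395 q6 about 8.4 t 9.75
```

```bash
python3 -m handwheel '[[3,[-0.1,0,1.5],-1],[3,[-0.3,0,4],-2],[3,[-0.5,0,8],-4],[3,[-0.8,0,12],-6],[3,[-1,0,16.5],-8.5],[3,[-1.3,0,21],-11],[3,[-1.5,0,25.5],-13.5],[3,[-1.7,0,30],-16],[3,[-1.9,0,34],-18],[3,[-2.1,0.1,37.5],-19.5]]'
python3 -c "
from h import *
go(638.3,33.7,120,-5.34)"
```

```text
time_s: 10.75
ee_pos: [629.4, 19.1, 153.9]
ee_rot: [-89.9, 0.4, -5.5]
force: [1.3, -0.0, -4.6]
gripper_width: 37.5
shift cm [0.76 3.39 1.53] turn -0.16 | dist mm 38 q6 about 8.4 t 10.75
```

```bash
python3 -m handwheel '[[3,[0.3,1,0.7],-0.1],[3,[0.6,2,1.2],-0.2],[3,[0.76,3,1.5],-0.2],[3,[0.76,3.4,1.53],-0.2],[3,[0.76,3.4,1.53],-0.2],[3,[0.76,3.4,1.53],-0.2]]'
python3 -c "
from h import *
snap('wrist','w6.png');s=state();print(s['ee_pos'],s['ee_rot'],s['force'])"
```

```text
time_s: 11.35
ee_pos: [638.2, 32.7, 120.1]
ee_rot: [-89.9, 0.3, -5.4]
force: [-0.2, 0.4, -4.8]
gripper_width: 37.0
[638.43723982  32.8204921  120.45880843] [-89.89686386   0.30287278  -5.37538333] [-4.65252608e-03  7.59484974e-01 -4.78251537e+00]
```

View pics/w6.png

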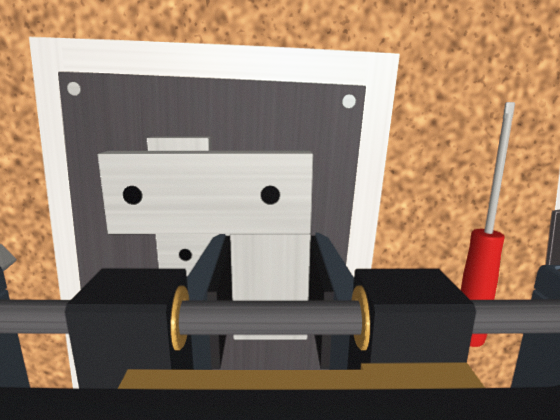

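```bash
python3 - <<'E'
from h import *
m,h=holes("w6.png",(110,160,300,225)); _,b=holes("w6.png",(170,242,200,268))
s=state();R=Rt.from_euler("z",s["ee_rot"][2],degrees=True).as_matrix()
f=lambda px,z:(onplane(m,px,z)-s["ee_pos"])@np.c_[R[:,0],R[:,1]][:, :2]
H=f(h,s["ee_pos"][2]+7.3);B=f(b,62)
print(h.round(1),b.round(1));print("held",H.round(1).tolist(),"base",B.round(1).tolist())
print("held centre",(H[np.argmax(H[:,0])]-29).round(1),"base centre",(B[0]+29).round(1))
go(638.3,33.7,66.5,-5.34)
E
```

```text
[[132.  194.7]
 [269.8 194.6]] [[197.4 264.3]
 [184.8 254.3]]
held [[-63.7, 37.7], [-0.7, 37.8]] base [[-50.1, -27.3], [-58.1, -20.0]]
held centre [-29.7   8.8] base centre [-21.1   1.7]
shift cm [0.01 5.4  0.08] turn -0.04 | dist mm 54 q6 about 8.4 t 11.4
```

Base corner hole (185,254) and held holes (132,195), (270,195) agree to within about 0.6 mm. Lowering.

```bash
python3 -m handwheel '[[3,[0.01,1.5,0.04],0],[3,[0.02,3,0.05],0],[3,[0.02,4.2,0.05],0],[3,[0.02,5,0.05],0],[3,[0.02,5.3,0.05],0],[3,[0.02,5.3,0.05],0]]'
python3 -c "
from h import *
s=state();print(s['ee_pos'],s['ee_rot'],s['force'])"
```

```text
time_s: 12.0
ee_pos: [638.4, 33.4, 67.3]
ee_rot: [-89.9, 0.3, -5.4]
force: [-0.1, 0.3, -5.0]
gripper_width: 37.7
[638.43089371  33.35165455  67.32012064] [-89.89855062   0.31648487  -5.38132893] [-0.06820777  0.29457501 -5.01063226]
```

```bash
python3 -m handwheel '[[3,[0,0.1,0],0],[3,[0,0.15,0],0],[3,[0,0.2,0],0],[3,[0,0.2,0],0]]'
python3 -c "
from h import *
s=state();print(s['ee_pos'],s['ee_rot'],s['force'],s['torque'])"
```

```text
time_s: 12.4
ee_pos: [638.7, 33.4, 65.7]
ee_rot: [-89.9, 0.3, -5.4]
force: [0.2, -0.4, -3.7]
gripper_width: 36.9
[638.6649069   33.41729624  65.6804867 ] [-89.89095856   0.27276     -5.37955523] [ 0.19949664 -0.44282076 -3.72923297] [-0.13542158 -0.2009128  -0.02740272]
```

```bash
python3 -m handwheel '[[3,[0,0.05,0],0],[3,[0,0.05,0],0]]'
python3 -c "
from h import *
s=state();print(s['ee_pos'],s['ee_rot'],s['force'],s['torque'])"
python3 -m handwheel '[[3,[0,0.05,0],0],[3,[0,0.05,0],0]]'
python3 -c "
from h import *
s=state();print(s['ee_pos'],s['ee_rot'],s['force'],s['torque'])"
```

```text
time_s: 12.6
ee_pos: [638.7, 33.4, 65.6]
ee_rot: [-89.9, 0.3, -5.4]
force: [-1.2, 0.8, -1.6]
gripper_width: 37.2
[638.698202    33.42003655  65.61968286] [-89.89077551   0.25624612  -5.37872395] [-1.16813482  0.82547008 -1.55313689] [-0.1136575   0.00473601 -0.03236508]
time_s: 12.8
ee_pos: [638.7, 33.4, 65.6]
ee_rot: [-89.9, 0.2, -5.4]
force: [-1.5, 0.1, 0.3]
gripper_width: 37.3
[638.70208892  33.42049026  65.57958298] [-89.88884803   0.24228227  -5.38033331] [-1.50578514  0.12007142  0.28442931] [-0.18078494  0.01485771 -0.04309181]
```

```bash
python3 -m handwheel '[[3.9,[0,0.02,0],0],[4.3,[0,0,0],0],[4.8,[0,0,0],0],[5,[0,0,0],0],[5,[0,0,0],0],[5,[0,-1,0],0],[5,[0,-3,0],0],[6,[0,-6,0],0],[6,[0,-9,-1],0],[6,[0,-12,-3],0]]'
python3 -c "
from h import *
go(611-4,-6,200,-5.3)"
```

```text
time_s: 13.8
ee_pos: [636.5, 4.1, 187.5]
ee_rot: [-89.9, 0.2, -5.3]
force: [1.0, 0.2, 0.7]
gripper_width: 60.0
shift cm [-2.85 -1.24 -1.27] turn 0.03 | dist mm 34 q6 about 4.7 t 13.8
```

```bash
python3 -m handwheel '[[6,[-1.5,-0.6,-0.7],0],[6,[-2.8,-1.2,-1.3],0],[6,[-2.8,-1.2,-1.3],0],[6,[-2.8,-1.2,-1.3],0],[6,[-2.8,-1.2,-1.3],0]]'
python3 -c "
from h import *
snap('wrist','w7.png');s=state();print(s['ee_pos'],s['ee_rot'],s['force'])
shimfit('w7.png',(190,50,345,205),72)"
```

```text
time_s: 14.3
ee_pos: [607.0, -5.8, 198.3]
ee_rot: [-89.8, 0.3, -5.2]
force: [-0.1, -0.3, -0.1]
gripper_width: 60.4
[607.24750965  -5.8174285  198.34015644] [-89.85062177   0.29612915  -5.24179545] [-0.14846065  0.08694331 -0.42872931]
rect c [610.1  44.9] size [96.  96.5] ang 84.69 nholes 5
```

View pics/w7.png

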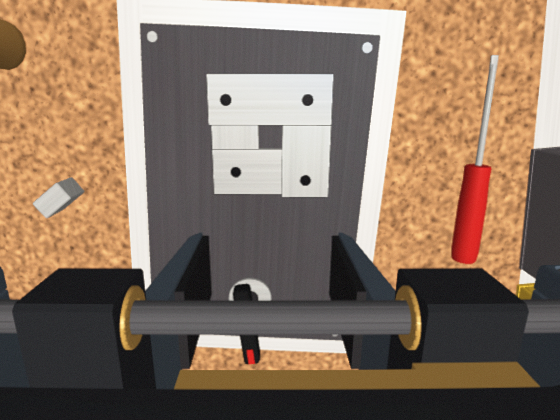

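```bash
python3 - <<'E'
from h import *
m,h=holes("w7.png",(210,60,325,192),thr=90);print(h.round(1).tolist())
pick=lambda x,y:h[np.argmin(np.hypot(*(h-[x,y]).T))]
C,X,Y=onplane(m,[pick(308,100),pick(226,100),pick(306,181)],72)[:,:2]
B=onplane(m,[pick(236,172)],62)[0,:2]
u=X-C;w=Y-C;a=np.degrees(np.arctan2(u[1],u[0]));b=np.degrees(np.arctan2(w[1],w[0]))-90
yaw=((a)+(b+360))/2 if b<0 else (a+b)/2
R=lambda q:Rt.from_euler("z",q,degrees=True).as_matrix()[:2,:2]
print(a,b,"centre A",C+R(a)@[29,29],"base centre",B+R(-5.34)@[29,29],"base hole",B, np.linalg.norm(u),np.linalg.norm(w))
E
```

```text
[[305.0, 180.0], [235.3, 171.6], [210.7, 166.4], [264.1, 134.0], [307.3, 99.7], [225.2, 99.5], [312.0, 72.4], [238.1, 70.5]]
174.6061393317343 -185.43158545273587 centre A [610.13591401  44.9202722 ] base centre [610.35268378  44.69566921] base hole [578.77963904  18.52043576] 63.22595668135868 63.086318311320206
```

Shim A: centre offset from the base is 0.3 mm, yaw 174.6° (wanted 174.66°), and the base is unmoved. Now the left shim.

```bash
python3 -c "
from h import *
go(530,288,150,8.2)"
```

```text
shift cm [-10.35   4.96  28.54] turn -13.44 | dist mm 308 q6 about 20.3 t 14.35
```

```bash
python3 -m handwheel '[[6,[-0.8,0.3,2.5],-1],[6,[-2.3,1,6.5],-3],[6,[-3.9,1.8,11],-5],[6,[-5.5,2.6,15.5],-7],[6,[-7.1,3.4,20],-9.5],[6,[-8.7,4.2,24],-11.5],[6,[-9.8,4.8,27],-13],[6,[-10.3,5,28.4],-13.4],[6,[-10.3,5,28.5],-13.4],[6,[-10.3,5,28.5],-13.4]]'
python3 -m handwheel '[[6,[0,0,0],0],[6,[0,0,0],0]]'
python3 -c "
from h import *
snap('wrist','w8.png');print(state()['ee_pos'],state()['ee_rot'],state()['qvel'].round(2))"
```

```text
time_s: 15.35
ee_pos: [530.9, 286.9, 149.4]
ee_rot: [-89.8, 0.3, 8.2]
force: [0.2, -0.6, -0.5]
gripper_width: 60.0
time_s: 15.55
ee_pos: [531.6, 285.5, 149.7]
ee_rot: [-89.9, 0.2, 8.0]
force: [0.2, -0.8, 0.6]
gripper_width: 60.3
[531.51636638 285.73633402 149.74465021] [-89.8429369    0.23009783   8.04432482] [ 0.28  0.03  0.02  0.19 -0.02 -0.01]
```

View pics/w8.png

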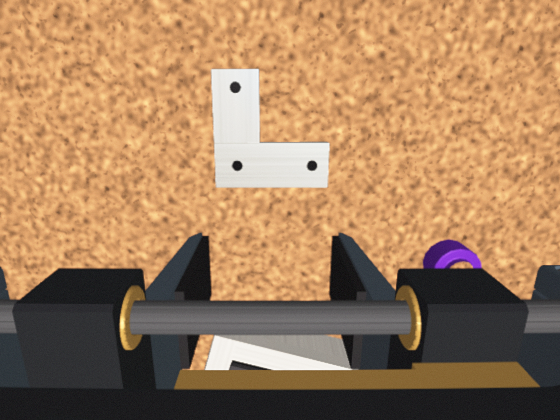

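```bash
python3 - <<'E'
from h import *
o=shimfit("w8.png",(200,60,345,200),10)
m,h=holes("w8.png",(225,78,325,180),thr=90)
hs=o["holes"]; mt=vision.camera_model("top")
C=min(hs,key=lambda p:p[0]*1+p[1]*1)
p=[q for q in h if np.hypot(q[0]-237,q[1]-166)<6][0]
print("z corner",tri([(m,p),(mt,[(225.5)/5-.5+100,(217.5)/5-.5+195])]).round(1))
c=o["rect"][0]
import sys
E
```

```text
rect c [523.7 340.7] size [96.3 96. ] ang 8.03 nholes 3
holes [[561.5, 316.6], [499.0, 307.8], [490.1, 370.3]] legs 63.1 63.1 yaws 8.05 8.13 -> yaw 8.09 centre(if hole at -29,-29) [523.7 340.6] rect centre in shim frame [29.1 29.1]
z corner [498.6 307.7   8.6]
```

```bash
python3 -c "
from h import *
go(493.7,345.4,2.5,8.09)"
```

```text
shift cm [-2.85 14.75  6.4 ] turn -0.05 | dist mm 163 q6 about 26.9 t 15.6
```

```bash
python3 -m handwheel '[[6,[-1,2,2.2],0],[6,[-2,5,4.5],0],[6,[-2.8,8,6.2],0],[6,[-2.85,11,6.4],0],[6,[-2.85,13,6.4],0],[6,[-2.85,14.2,6.4],0],[6,[-2.85,14.7,6.4],0],[6,[-2.85,14.7,6.4],0]]'
python3 -c "
from h import *
print(state()['ee_pos'],state()['ee_rot'],state()['force']);go(493.7,345.4,2.5,8.09)"
```

```text
time_s: 16.4
ee_pos: [494.1, 345.1, 3.1]
ee_rot: [-89.8, 0.2, 8.0]
force: [-0.0, -0.5, -0.4]
gripper_width: 59.9
[494.12971415 345.06806076   3.07090394] [-89.8445196    0.22822112   7.99827739] [-0.03148997 -0.50995556 -0.38596905]
shift cm [-0.04  0.06  0.04] turn -0.09 | dist mm 1 q6 about 26.9 t 16.4
```

```bash
python3 -m handwheel '[[5,[-0.04,0.04,0.03],-0.1],[3,[-0.04,0.04,0.03],-0.1],[3,[-0.04,0.04,0.03],-0.1],[3,[-0.04,0.04,0.03],-0.1],[3,[-0.04,0.04,0.03],-0.1],[3,[-0.04,0.04,0.03],-0.1],[3,[0,-0.3,0],0],[3,[0,-1,0],0],[3,[0,-2.5,0],0],[3,[0,-4.5,0],0]]' 58
python3 -c "
from h import *
print(state()['ee_pos'],state()['force'])"
python3 -m handwheel '[[3,[0,-3,0],0],[3,[0,-6,0],0],[3,[0,-9,0],0],[3,[0,-11,0],0],[3,[0,-11,0],0],[3,[0,-11,0],0]]'
python3 -c "
from h import *
snap('wrist','w9.png');s=state();print(s['ee_pos'],s['ee_rot'],s['force'])
m,h=holes('w9.png',(215,160,450,225))
R=Rt.from_euler('z',s['ee_rot'][2],degrees=True).as_matrix()
print(h.round(1),((onplane(m,h,s['ee_pos'][2]+7.2)-s['ee_pos'])@R).round(1))
go(581,39,157,-5.34)"
```

```text
time_s: 17.4
ee_pos: [492.8, 344.1, 47.0]
ee_rot: [-89.9, 0.5, 8.0]
force: [-0.3, 0.3, -3.8]
gripper_width: 37.4
[492.81737826 344.12020601  47.00229816] [-0.25453579  0.32601563 -3.84009411]
time_s: 18.0
ee_pos: [493.0, 343.8, 156.1]
ee_rot: [-90.0, 0.6, 8.0]
force: [0.2, 0.1, -4.9]
gripper_width: 37.6
[492.55302446 343.44864314 155.17750749] [-90.03461396   0.67497629   7.98445393] [-1.11469092 -0.3228859  -5.74381379]
[[269.8 219.4]] [[-0.1 26.   7.2]]
shift cm [  4.53  -0.22 -31.38] turn 13.32 | dist mm 317 q6 about 9.2 t 18.05
```

View pics/w9.png

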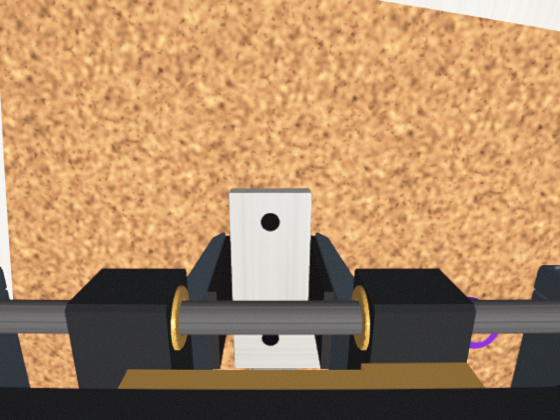

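```bash
python3 -c "
from h import *
s=state();m,h=holes('w9.png',(240,205,300,240))
R=Rtool(s);print(h.round(1),((onplane(m,h,s['ee_pos'][2]+7.2)-s['ee_pos'])@R).round(1))
"
```

```text
[[269.8 221.6]] [[-0.2 -7.2 24.9]]
```

```bash
python3 -c "
from h import *
go(582.3,56.5,135,-5.34)"
```

```text
shift cm [  4.93   1.98 -29.66] turn 13.32 | dist mm 301 q6 about 10.9 t 18.05
```

```bash
python3 -m handwheel '[[3,[0.2,0,-1.2],0.5],[3,[0.6,0,-4],1.5],[3,[1.2,0,-8],3.5],[3,[2,0,-12.5],5.5],[3,[2.8,0.3,-17],7.5],[3,[3.5,0.8,-21.5],9.5],[3,[4.2,1.3,-25.5],11.5],[3,[4.7,1.8,-28.3],13],[3,[4.9,2,-29.6],13.3],[3,[4.9,2,-29.7],13.3]]'
python3 -c "
from h import *
go(582.3,56.5,122,-5.34);print(state()['ee_rot'])"
```

```text
time_s: 19.05
ee_pos: [581.4, 54.2, 133.3]
ee_rot: [-90.2, 0.8, -5.5]
force: [1.1, 0.9, -3.9]
gripper_width: 37.2
shift cm [0.08 1.13 0.24] turn -0.13 | dist mm 12 q6 about 10.9 t 19.05
[-90.22894589   0.82855555  -5.46771199]
```

```bash
python3 -m handwheel '[[3,[0.05,0.6,0.12],-0.1],[3,[0.08,1.1,0.24],-0.15],[3,[0.08,1.1,0.24],-0.15],[3,[0.08,1.1,0.24],-0.15],[3,[0.08,1.1,0.24],-0.15]]'
python3 -c "
from h import *
snap('wrist','w10.png');s=state();print(s['ee_pos'],s['ee_rot'])
go(582.3,56.5,77,-5.34)"
```

```text
time_s: 19.55
ee_pos: [582.3, 57.2, 122.5]
ee_rot: [-90.2, 0.8, -5.3]
force: [0.6, -0.3, -5.3]
gripper_width: 37.1
[582.41997021  56.9909519  122.57158721] [-90.21782942   0.79041702  -5.270452  ]
shift cm [ 0.06  4.56 -0.03] turn 0.07 | dist mm 46 q6 about 10.9 t 19.6
```

View pics/w10.png

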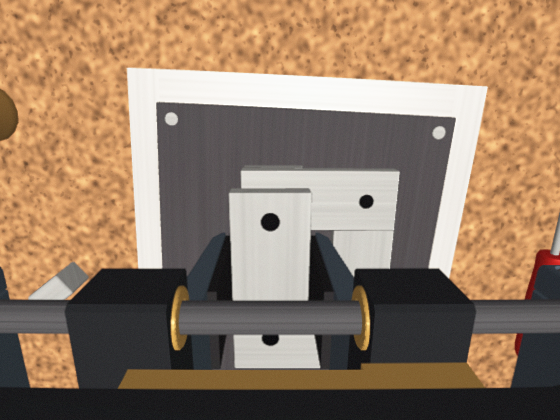

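```bash
python3 -c "
from h import *
s=state();m,h=holes('w10.png',(240,205,300,240));_,b=holes('w10.png',(350,188,382,214))
R=Rt.from_euler('z',-5.34,degrees=True).as_matrix()
H=onplane(m,h,s['ee_pos'][2]+7.3)[0];B=onplane(m,b,72)[0]
print(h,b,'A hole',B,'held',H,'diff xy in pile frame',(R.T@(B-H)).round(2),'want 58,-5')
"
```

```text
[[269.82250891 221.61636697]] [[365.92418739 201.13643883]] A hole [641.81255696  70.85933587  72.        ] held [584.19009304  82.11194167 129.87158721] diff xy in pile frame [ 58.42  -5.84 -57.87] want 58,-5
```

Shim A's corner hole (366,201) against the held hole (270,222) calls for a correction of about 0.5 mm. Lowering with that included.

```bash
python3 -m handwheel '[[3,[0.02,1.2,-0.03],0.1],[3,[0.04,2.6,-0.05],0.1],[3,[0.06,3.7,-0.06],0.1],[3,[0.07,4.3,-0.06],0.1],[3,[0.07,4.55,-0.06],0.1],[3,[0.07,4.55,-0.06],0.1]]'
python3 -m handwheel '[[3,[0,0.1,0],0],[3,[0,0.15,0],0],[3,[0,0.15,0],0]]'
python3 -c "
from h import *
s=state();print(s['ee_pos'],s['ee_rot'],s['force'],s['torque'])"
```

```text
time_s: 20.2
ee_pos: [582.4, 56.2, 77.0]
ee_rot: [-90.2, 0.8, -5.4]
force: [-0.1, 0.6, -2.9]
gripper_width: 37.3
time_s: 20.5
ee_pos: [583.0, 56.2, 76.1]
ee_rot: [-90.2, 0.7, -5.4]
force: [-0.4, -1.4, -2.7]
gripper_width: 37.6
[583.04464249  56.22114389  76.12917477] [-90.20759608   0.69883346  -5.36815601] [-0.35392426 -1.35759835 -2.6900347 ] [-0.01509573 -0.19091361  0.02012735]
```

```bash
python3 -m handwheel '[[3,[-0.04,0.04,0],0],[3,[-0.05,0.08,0],0],[3,[-0.05,0.08,0],0]]'
python3 -c "
from h import *
s=state();print(s['ee_pos'],s['ee_rot'],s['force'],s['torque'])"
```

```text
time_s: 20.8
ee_pos: [583.1, 56.2, 75.9]
ee_rot: [-90.2, 0.6, -5.4]
force: [0.2, 0.1, 0.4]
gripper_width: 37.3
[583.0557942   56.24911285  75.86109655] [-90.20064355   0.61743041  -5.3672234 ] [0.16476604 0.13563623 0.35946326] [-0.05338879 -0.22218207  0.02379333]
```

```bash
python3 -m handwheel '[[3,[0,0.06,0],0],[3,[0,0.1,0],0],[3,[0,0.1,0],0]]'
python3 -c "
from h import *
s=state();print(s['ee_pos'],s['ee_rot'],s['force'],s['torque'])"
```

```text
time_s: 21.1
ee_pos: [583.1, 56.3, 75.7]
ee_rot: [-90.2, 0.6, -5.4]
force: [-2.0, -0.1, 4.7]
gripper_width: 37.3
[583.07205778  56.25962441  75.68983697] [-90.19536836   0.58452989  -5.36721793] [-1.99981241 -0.11723243  4.74946067] [-0.08958565  0.13087753 -0.01010305]
```

```bash
python3 -m handwheel '[[3.8,[0,0.02,0],0],[4,[0,0.02,0],0],[4.4,[0,0,0],0],[4.8,[0,0,0],0],[5,[0,0,0],0],[5,[0,-1,0],0],[5,[0,-3,0],0],[6,[0,-6,0],0],[6,[0,-9,-2],0],[6,[0,-11.5,-5],0]]' 20
python3 -c "
from h import *
go(607,-6,198,-5.3)"
```

```text
time_s: 22.1
ee_pos: [580.2, 7.4, 193.4]
ee_rot: [-90.2, 0.4, -5.2]
force: [0.7, -1.0, 0.1]
gripper_width: 60.0
shift cm [ 2.79 -0.48 -1.09] turn 0.08 | dist mm 30 q6 about 4.7 t 22.1
```

```bash
python3 -m handwheel '[[6,[1.4,-0.2,-0.5],0],[6,[2.7,-0.5,-1.1],0],[6,[2.8,-0.5,-1.1],0],[6,[2.8,-0.5,-1.1],0],[6,[2.8,-0.5,-1.1],0],[6,[2.8,-0.5,-1.1],0]]'
python3 -c "
from h import *
snap('wrist','w11.png');snap('side','s11.png');s=state();print(s['ee_pos'],s['ee_rot'],s['force'])
m,h=holes('w11.png',(200,60,325,200),thr=90);print(h.round(1).tolist())"
```

```text
time_s: 22.7
ee_pos: [606.5, -5.6, 197.9]
ee_rot: [-90.2, 0.5, -5.2]
force: [0.0, -0.3, 0.0]
gripper_width: 60.3
[606.69444072  -5.71681302 198.04834123] [-90.15558084   0.47406063  -5.19583317] [ 0.57833004 -0.02574849  0.2725721 ]
[[314.6, 176.5], [234.2, 176.1], [274.9, 143.2], [261.5, 135.8], [308.8, 99.0], [232.2, 92.3], [203.8, 142.0], [229.1, 67.2], [206.0, 63.3]]
```

View pics/w11.png

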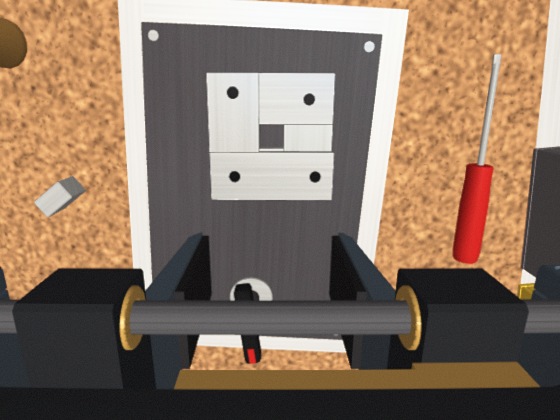

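View pics/s11.png

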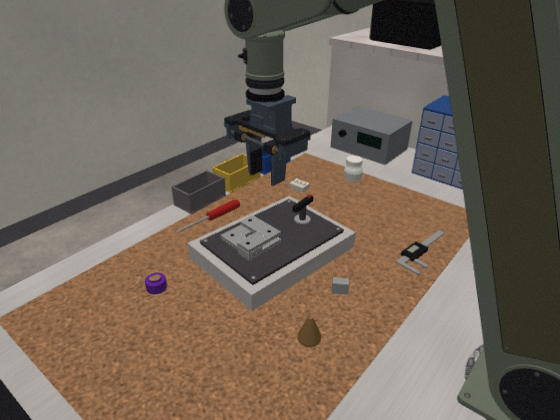

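```bash
python3 - <<'E'
from h import *
m,h=holes("w11.png",(200,60,325,200),thr=90)
pick=lambda x,y:h[np.argmin(np.hypot(*(h-[x,y]).T))]
C,X,Y=onplane(m,[pick(234,176),pick(315,176),pick(232,92)],82)[:,:2]
A=onplane(m,[pick(309,99)],72)[0,:2]
u=X-C;w=Y-C;a=np.degrees(np.arctan2(u[1],u[0]));b=np.degrees(np.arctan2(w[1],w[0]))-90
R=lambda q:Rt.from_euler("z",q,degrees=True).as_matrix()[:2,:2]
print(a,b,"B centre",C+R((a+b)/2)@[29,29],"A centre",A+R(174.6)@[29,29],np.linalg.norm(u),np.linalg.norm(w))
P=onplane(m,[(243,286),(252,360)],106);d=P[1]-P[0];print(np.degrees(np.arctan2(d[1],d[0])))
E
```

```text
-5.400072020486192 -5.386564501299262 B centre [610.41429332  44.40765396] A centre [610.08668023  44.92212627] 63.165633723807154 63.098995597496916
-90.22238986906854
```

All three shims are in line within about 0.6 mm, with yaws -5.4 / 174.6 / -5.3°. The pile lies flat, the side view shows everything else in its original place, and the gripper is clear. Handing in.

```bash
python3 -c "
from workcell import job,state
print(job.job_done(), state()['time_s'])"
```

```text
the job is handed in; nothing more can be done
the job is handed in; nothing more can be done
```

The latch is tight and both loose shims are stacked on the base shim. I handed the job in at about 22.8 s on the robot's clock.

**Latch:** I turned the T-handle clockwise until it hit its stop, with the torque rising to 1.2 N·m. A wrist picture then put the bar at about 80.5° to the lid. Only after that did I touch the shims.

**Shims:** I laid the right-hand shim on the base turned half round, then the left-hand shim on top turned back to match. Each was lowered until the pile took its weight before I let go.

**Last checks:**

| Shim | Centre (mm) | Yaw |
|---|---|---|
| Base | (610.4, 44.7) | -5.3° |
| Middle | (610.1, 44.9) | 174.6° |
| Top | (610.4, 44.4) | -5.4° |

- **Alignment:** the largest offset between centres is about 0.6 mm, and the base had not moved in the check after the first placing. The gripper was clear of everything and the other objects looked undisturbed in the side view.
- **Readings that disagreed:** one of the two lid-screw height readings after tightening was off (57 mm, against 52 mm for the other). A final rough reading of the partly hidden handle gave -90° instead of -88.6°. I put both down to picking pixels by eye.
- **Tool tilt:** the tool had drifted about 0.6° off vertical at the last release. The top shim's hole spacing afterwards fitted a shim lying flat at the expected height.

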